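# Scan a petri dish by one full turn of its hand turntable

### The arm

A 7-joint arm with a two-finger parallel gripper is mounted at the origin on a cart in front of the work surface, level with it; the furniture and walls round the work are solid. World frame = base frame: x ahead of the robot, y to its left, z up, the work surface at z = 0. Lengths are in m, angles in rad, forces in N, time in s.
With the tool pointing down it reaches from about 0.425 to 1.025 m from the base axis. Payload 9.4 kg.
Tool frame: the origin (TCP) lies midway between the tips of the shut fingers; the grasp point (between the pads) lies env.grasp_offset behind it (env.grasp_offset is the distance from the TCP to the grasp point, in m); z points along the fingers, y is the line along which they close (so a half turn about z gives the same grasp; the last joint's range is limited). The gripper opens to 85 mm and grips with 20 to 120 N. Pads are 22 mm wide; open, the fingers measure 114 mm over their backs; the gripper's body (76 mm by 85 mm) begins 54 mm behind the grasp point. The pads swing forward as they close: fully open they stand 13 mm farther back than shut.
Start: joints at [-1.211, 0.599, -0.003, 1.599, 0.002, 0.943, -0.08], TCP at [0.307, 0.657, 0.231] pointing down, gripper open.
Joint ranges: [-2.57, 2.57], [-0.35, 1.97], [-1.29, 1.29], [0.11, 2.56], [-1.05, 4.19], [0.11, 1.86], [-2.63, 2.63]. Speed limits (rad/s): [2.22, 2.22, 3.01, 3.01, 3.14, 3.14, 3.14].

### API

Orientations are given as a rotation vector (axis times angle).
In Python, from plant import env gives the robot as it stands. The module is installed in compiled form; this text tells all that it offers.
- The arm moves only by the tool servo_tool, never from a script. Its argument "series" is a list of rows, each a list of 5 numbers: the opening, from 0 (shut) to 1 (fully open), then the shift along the world's x, y, z scaled (see below), then the turn about the world's z scaled (see below). In form: [[gripper, tx, ty, tz, roll], ...]. A call has 1 to 20 rows; each row shifts and turns the commanded pose from where the row before left it; what a row does not reach is not made up. The controller multiplies each number of a shift by 0.03 m and each number of a turn by 4 degrees. A row lasts 1/12 s, in which the tool goes at most 41.7 mm and 7.16 degrees, less where a joint would pass 70% of its speed; a pose out of reach is approached as far as the arm can. A call with a number of a shift or a turn outside -1 to 1 is refused whole. A call with a gripper value outside its range is refused whole. The fingers move at their own pace and stop on an object; the grip force is fixed at half the most. Time passes only in rows, so rows that do not move let the fingers close. It gives the time, the measured TCP pose, the force, the opening and the grip force at its end, in the units of the state.
- env.observe(): the state, without advancing time (a new reading comes with each control period).
- env.camera(name): name is "scene" or "side" or "wrist"; returns (picture, depth): 400x640x3 uint8, red, green, blue; 400x640 float32, m along the optical axis (not along the pixel's ray), 0 where there is no reading.
- env.camera_params(name): a dict with "fx", "fy", "cx", "cy" (pixels), "rvec" (rotation vector, rad) and "tvec" (3), from world to camera coordinates, as OpenCV has them; the wrist camera has in their place "T_tool_cam" (4x4, takes a point from camera to tool coordinates, whose origin is the TCP and whose axes are the flange's). Camera axes: x right, y down, z forward; pixel columns grow to the right and rows downward; lengths in m; the calibration is good to about 2 mm. The wrist camera is an equidistant fisheye: a pixel r from the principal point sees the ray r / f radians off the axis. A picture is of the moment at which its call begins: read the wrist's pose just before it. camera_params takes no time and is no camera call.
- env.hand_in(): hands the job in; it is judged then, once.
The state is a dict: "time_s": time; "joint_pos": joint angles; "dq": joint speeds; "joint_efforts": joint torques, N m; "tool_pos": TCP position; "tcp_rot": TCP orientation; "wrist_force": force on the tool from outside, world axes, zero at the start; "wrist_torque": the same for the moment, N m; "grip_width": opening from 0.0 (shut) to 1.0 (fully open); "finger_force": force on a finger pad.
Only numpy, scipy, OpenCV 4.12 (cv2) and the standard library are available. Lean on these libraries where they do the work, as an engineer would, in place of code of your own. Each camera call takes 0.05 s, during which the arm holds its last target. There are 200 camera calls.

### The job

Two identical hand-cranked turntables stand on the worktop; one carries a closed petri dish. By its upright crank handle, turn the turntable with the dish one full turn anticlockwise (seen from above), so that the whole edge of the dish passes the small reader head, and stop with the handle back beside the reader head where it began. Then let go; keep the dish in its seat and leave the other turntable alone.

Things in the scene. Friction and masses are not known exactly. Their poses are not given: they have to be found in the camera images.
- turntable (a joint): angle of the loaded turntable's disc about its vertical axis, rad; 0 at the start, grows anticlockwise seen from above, a full turn = 6.28, no stops. About 1 N at the handle turns it; it stays where it is left. Aluminium disc 160 mm across, top 28 mm above the worktop, on a fixed white base 168 mm across. A grey reader head on the base (88 to 112 mm from the axis, 48 mm high) marks 0.
- turntable_crank (a point): grasp point on the loaded turntable's crank handle: a black upright round handle, 18 mm thick, from 40 to 105 mm above the worktop; the point is on its centre line, 80 mm above the worktop, 60 mm from the disc's axis. It spins freely on its pin: hold it from above and go round without turning the wrist. It starts beside the reader head; nothing else on the turntable is over 48 mm high.
- dish: closed petri dish with pale filling, 57 mm across, 15 mm high, loose in a shallow ring (66 mm across, 4 mm high) at the middle of the loaded turntable's disc, so its centre lies on the disc's axis to within 2 mm; origin at the centre of its underside, 28 mm above the worktop, z up.
- spare_crank (a point): the same point on the crank handle of the other, empty turntable, which is identical but carries no dish; to be left alone.
Things that resemble listed ones, but are neither listed nor needed, are in the scene too. What is shaped like the dish but red is not meant.

How it is judged:
On the way, in this order (a step that is already met when the one before it is completed fails the run):
1. the loaded turntable has been turned a quarter turn anticlockwise (value of joint turntable above 1.57 rad), for 0.05 s.
2. it has been turned three quarters of a turn (value of joint turntable above 4.71 rad), for 0.05 s.
At the end, for the whole second after the job is handed in: The loaded turntable has made one full turn anticlockwise, to within 0.22 rad (12.6 degrees) of a whole turn, and is at rest; the dish lies flat and within 12 mm of where it was, in its seat; the other turntable's handle is within 15 mm of where it was (value of joint turntable between 6.063 and 6.503 rad and velocity of joint turntable between -0.05 and 0.05 rad/s and distance of dish from where it was at the start of the episode below 0.012 m and angle between dish's own z axis and vertical below 0.1 rad and distance of spare_crank from where it was at the start of the episode below 0.015 m); the robot touches nothing.
It fails at once if the empty turntable is turned (its handle moved over 20 mm) (distance of spare_crank from where it was at the start of the episode above 0.02 m).
It fails at once if the dish is knocked off or taken off its seat (moved over 20 mm) (distance of dish from where it was at the start of the episode above 0.02 m).
It also fails if it takes over 58 s, if anything falls off the work surface, if the arm or the gripper's body presses on something with over 40 N, if the wrist force passes 120 N, or if a joint passes its speed limit or range.

## Working session

There is one attempt and no reset: what is moved stays moved. The work goes in short steps, Python scripts to look and compute and a tool call to move; the robot and the scene stay as the last step left them, time stands still between calls to the robot, and variables do not carry over. Pictures are saved under pics/ and viewed, at most 10 in all, crops included, and the job is handed in when it is done.

Besides the shell and the picture viewer there is one more tool, called after ">>>" as a command line: name --pt "numbers of a row" for each row, then --argument value for the rest. servo_tool: Moves the arm, as the interface text tells. Its arguments: {"type":"object","properties":{"series":{"type":"array"}},"required":["series"]}

```bash
mkdir -p pics; cat > h.py <<'E'
import numpy as np, cv2
from plant import env
def cloud(name,pix,depth):
    p=env.camera_params(name);R,_=cv2.Rodrigues(np.array(p["rvec"],float));t=np.array(p["tvec"],float)
    pix=np.asarray(pix,float);u,v=pix[...,0],pix[...,1]
    c=np.stack([(u-p["cx"])/p["fx"],(v-p["cy"])/p["fy"],np.ones_like(u)],-1)*depth[...,None]
    return (c-t.ravel())@R
def full(name,d):
    vv,uu=np.mgrid[0:d.shape[0],0:d.shape[1]]
    return cloud(name,np.stack([uu,vv],-1),d)
E
python3 - <<'E'
from h import *
for n in("scene","side"):
    im,d=env.camera(n);cv2.imwrite(f"pics/{n}0.png",im[...,::-1]);np.savez(f"{n}0.npz",im=im,d=d)
    p=env.camera_params(n);R,_=cv2.Rodrigues(np.array(p["rvec"],float));print(n,-R.T@np.ravel(p["tvec"]))
s=env.observe();print(s,env.grasp_offset)
E
```

```text
scene [-0.22081849 -0.53383305  0.73510383]
side [-0.14892388 -0.88931536  0.83792743]
{'time_s': 0.1, 'joint_pos': array([-1.2107044 ,  0.60003869, -0.00251239,  1.60005853,  0.00180036,
        0.94291397, -0.07979128]), 'dq': array([-0.00017106, -0.0024372 , -0.00095   , -0.00391819,  0.00198645,
        0.00159305,  0.0016255 ]), 'joint_efforts': array([ 4.69705221e-03, -7.77997327e+01,  1.56982742e+00, -2.58623135e+01,
        1.26771160e-02,  5.51333564e-03,  6.69925043e-06]), 'tool_pos': array([0.30654831, 0.65652917, 0.23050533]), 'tcp_rot': array([-6.80571091e-01, -3.06682608e+00,  2.21132056e-03]), 'wrist_force': array([-0.23060586, -0.50996977, -0.01244921]), 'wrist_torque': array([-0.01810903, -0.01016475,  0.0286606 ]), 'finger_force': 0.0, 'grip_width': 0.9964358731369098} 0.0187
```

View pics/scene0.png

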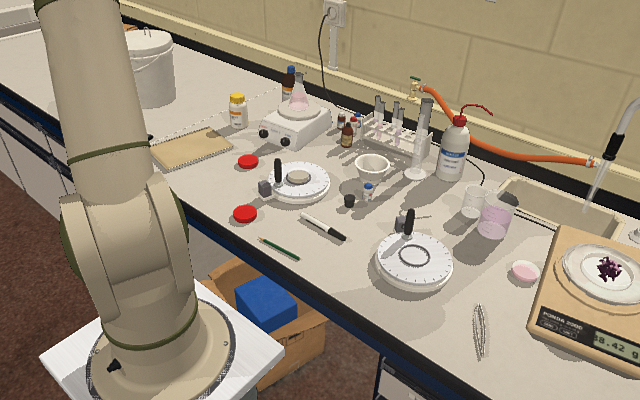

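View pics/side0.png

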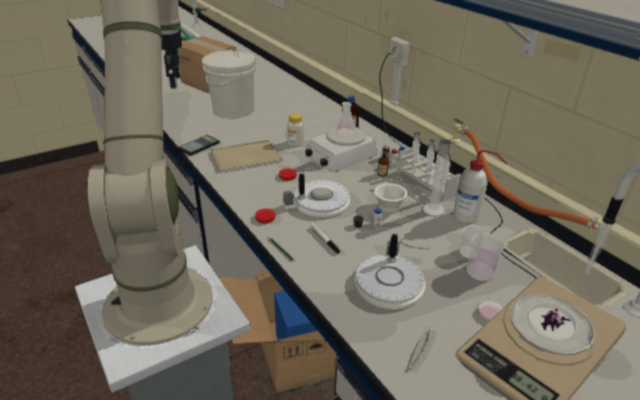

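Scene view: the loaded turntable is at (298,182), with its pale dish at (298,177), handle at (278,170) and reader at (265,187). Possible mix-ups:
- the empty turntable at (414,260), with its handle at (409,222)
- red dishes at (248,161) and (245,213)
- the hotplate at (297,115)
- the pink dish at (525,272)

I choose the one at (298,182), because it is the turntable carrying the pale dish.

```bash
python3 - <<'E'
from h import *
boxes={"scene":(250,340,150,215),"side":(275,360,165,225)}
for n,(u0,u1,v0,v1) in boxes.items():
    z=np.load(f"{n}0.npz");im,d=z["im"],z["d"];P=full(n,d)
    sub=(slice(v0,v1),slice(u0,u1));p=P[sub];c=im[sub].astype(int);ok=d[sub]>0
    mx=c.max(-1)
    blk=ok&(mx<70)&(p[...,2]>.05)&(p[...,2]<.115)
    b=p[blk];print(n,"handle n",len(b),np.median(b,0),b.min(0),b.max(0))
    disc=ok&(mx>130)&(abs(p[...,2]-.028)<.006)
    q=p[disc]
    pts=q[:,:2].astype(np.float32)*1000
    print(" disc enclosing",cv2.minEnclosingCircle(pts),"z",np.median(q[:,2]))
    dish=ok&(abs(p[...,2]-.043)<.005)&(mx>110)
    q=p[dish];q=q[np.linalg.norm(q[:,:2]-np.array(cv2.minEnclosingCircle(pts)[0])/1000,axis=1)<.04]
    print(" dish",len(q),cv2.minEnclosingCircle(q[:,:2].astype(np.float32)*1000))
    gr=ok&(p[...,2]>.044)&(p[...,2]<.055)
    q=p[gr];print(" z44-55",len(q))
    if n=="scene":
        cv2.imwrite("pics/crop.png",cv2.resize(im[130:230,220:350,::-1],None,fx=5,fy=5,interpolation=cv2.INTER_CUBIC))
    # heightmap of neighbours within 0.25 m
    ctr=np.array(cv2.minEnclosingCircle(pts)[0])/1000
    r=np.linalg.norm(P[...,:2]-ctr,axis=-1);m=(d>0)&(r<.22)&(r>.09)&(P[...,2]>.06)&(P[...,2]<.6)
    a=np.round(np.degrees(np.arctan2(P[...,1]-ctr[1],P[...,0]-ctr[0]))/20)*20
    for k in np.unique(a[m]):
        s=m&(a==k);print("  tall",k,s.sum(),round(r[s].min(),3),round(P[...,2][s].max(),3))
E
```

```text
scene handle n 129 [0.47318622 0.16652028 0.08231783] [0.46751134 0.16103793 0.05068015] [0.48229497 0.18032161 0.10839809]
 disc enclosing ((551.4660034179688, 185.63858032226562), 117.73631286621094) z 0.029374209789550135
 dish 108 ((542.192138671875, 163.3719940185547), 25.258079528808594)
 z44-55 237
  tall 20.0 115 0.169 0.092
  tall 40.0 505 0.126 0.108
  tall 60.0 264 0.139 0.089
side handle n 94 [0.475949   0.16857004 0.08116597] [0.43732965 0.16201445 0.05009222] [0.48382563 0.17839418 0.11124263]
 disc enclosing ((554.5677490234375, 214.29330444335938), 144.83627319335938) z 0.03102097594335354
 dish 13 ((548.9839477539062, 188.34300231933594), 17.94365119934082)
 z44-55 241
  tall -160.0 26 0.09 0.11
  tall -140.0 22 0.09 0.111
  tall -60.0 1 0.194 0.062
  tall -40.0 3 0.19 0.061
  tall -0.0 2 0.219 0.065
  tall 20.0 345 0.117 0.13
  tall 40.0 535 0.106 0.16
  tall 60.0 201 0.132 0.081
```

View pics/crop.png

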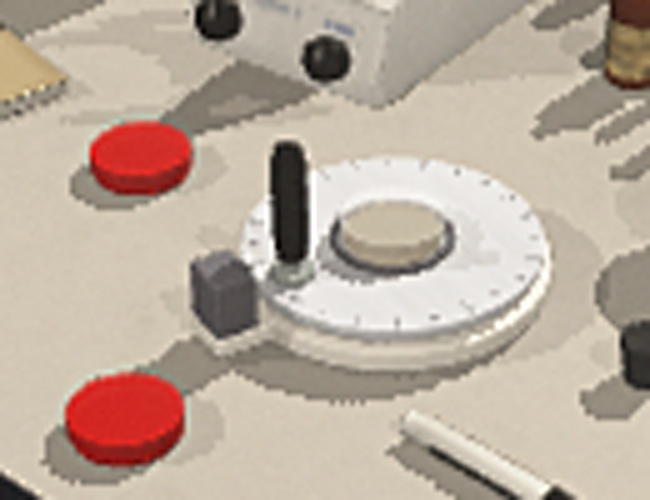

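```bash
python3 - <<'E'
from h import *
def ray(n,uv,z):
    p=env.camera_params(n);R,_=cv2.Rodrigues(np.array(p["rvec"],float));C=-R.T@np.ravel(p["tvec"])
    r=R.T@np.array([(uv[0]-p["cx"])/p["fx"],(uv[1]-p["cy"])/p["fy"],1]);return C+r*(z-C[2])/r[2]
# scene dish top: beige against white disc
n="scene";z=np.load("scene0.npz");im,d=z["im"],z["d"];P=full(n,d)
r=np.linalg.norm(P[...,:2]-[.537,.165],axis=-1)
m=(abs(P[...,2]-.043)<.006)&(r<.045)&(d>0)
c=cv2.findContours(m.astype(np.uint8),0,1)[0];c=max(c,key=cv2.contourArea);e=cv2.fitEllipse(c);print("dish top px",e,ray(n,e[0],.043))
for n,pts in {"scene":[(278,158.5),(277.5,182.5)],"side":[]}.items():
    pass
for n in("scene","side"):
    z=np.load(f"{n}0.npz");im,d=z["im"],z["d"];P=full(n,d)
    r=np.linalg.norm(P[...,:2]-[.478,.171],axis=-1)
    b=(im.max(-1)<75)&(d>0)&(r<.03)&(P[...,2]>.05)
    v,u=np.nonzero(b);zz=P[b][:,2]
    # centre line pixel at rows near z~.08: central column ray cast to z .08 with mean v at that height
    k=abs(zz-.08)<.012
    cc=np.array([u[k].mean(),v[k].mean()]);D=np.median(d[b][k])
    p=cloud(n,cc,np.array(D+.009*1.0));print(n,"handle px",cc,"centre",p)
    q=P[(d>0)];rr=np.linalg.norm(q[:,:2]-[.537,.168],axis=1);a=(rr<.19)&(q[:,2]>.055)&(q[:,2]<.5)
    cell=np.round(q[a][:,:2]/.03)*.03
    for kk in np.unique(cell,axis=0):
        s=(cell==kk).all(1)
        if s.sum()>5: print("  ",kk.round(2),s.sum(),np.percentile(q[a][s][:,2],95).round(3))
# white disc ellipse fit by colour in scene
z=np.load("scene0.npz");im,d=z["im"],z["d"];P=full("scene",d)
m=(np.linalg.norm(P[...,:2]-[.537,.168],axis=-1)<.082)&(abs(P[...,2]-.03)<.006)&(im.min(-1)>150)
c=np.vstack(cv2.findContours(m.astype(np.uint8),0,1)[0]);h=cv2.convexHull(c);e=cv2.fitEllipse(h);print("disc",e,ray("scene",e[0],.028))
E
```

```text
dish top px ((298.211669921875, 173.91273498535156), (14.172569274902344, 21.19775390625), 89.72258758544922) [0.53401911 0.1519642  0.043     ]
scene handle px [277.19607843 169.49019608] centre [0.47887998 0.17282434 0.0749657 ]
   [0.48 0.15] 53 0.102
   [0.48 0.18] 94 0.107
   [0.63 0.03] 7 0.057
   [0.63 0.27] 13 0.067
   [0.63 0.3 ] 35 0.067
   [0.63 0.33] 19 0.065
   [0.66 0.06] 13 0.057
   [0.66 0.27] 79 0.075
   [0.66 0.3 ] 72 0.076
   [0.66 0.33] 6 0.07
   [0.69 0.06] 11 0.059
   [0.69 0.27] 42 0.074
   [0.69 0.3 ] 7 0.075
side handle px [301.02702703 183.78378378] centre [0.47968614 0.17499726 0.0749755 ]
   [0.48 0.15] 6 0.106
   [0.48 0.18] 102 0.109
   [0.63 0.27] 7 0.068
   [0.63 0.3 ] 34 0.069
   [0.63 0.33] 14 0.071
   [0.66 0.03] 11 0.059
   [0.66 0.06] 20 0.06
   [0.66 0.27] 62 0.076
   [0.66 0.3 ] 56 0.077
   [0.69 0.06] 14 0.06
   [0.69 0.27] 39 0.077
   [0.69 0.3 ] 8 0.08
disc ((296.6306457519531, 177.87181091308594), (33.75875473022461, 58.31450271606445), 85.9468765258789) [0.53390931 0.15758485 0.028     ]
```

```bash
python3 - <<'E'
from h import *
for n in("scene","side"):
    z=np.load(f"{n}0.npz");d=z["d"];P=full(n,d)[d>0]
    A=np.array([.307,.657]);B=np.array([.505,.163]);L=B-A;t=((P[:,:2]-A)@L)/(L@L)
    dist=abs((P[:,0]-A[0])*L[1]-(P[:,1]-A[1])*L[0])/np.hypot(*L)
    for k in np.arange(0.1,1.2,.1):
        m=(abs(t-k)<.05)&(dist<.12)&(P[:,2]<.6);
        if m.sum(): print(n,round(k,1),m.sum(),np.percentile(P[m][:,2],99).round(3))
E
```

```text
scene 0.1 97 0.015
scene 0.2 385 0.015
scene 0.3 629 0.015
scene 0.4 857 0.014
scene 0.5 1062 0.014
scene 0.6 1183 0.005
scene 0.7 1314 0.019
scene 0.8 1706 0.016
scene 0.9 1667 0.05
scene 1.0 2818 0.1
scene 1.1 2359 0.045
side 0.1 3696 0.495
side 0.2 1182 0.017
side 0.3 1109 0.017
side 0.4 1484 0.017
side 0.5 1548 0.016
side 0.6 1562 0.007
side 0.7 1659 0.021
side 0.8 1859 0.016
side 0.9 1900 0.051
side 1.0 2328 0.101
side 1.1 1435 0.047
```

The path is clear (the tall readings at the start are the arm itself).

>>> servo_tool --pt "0.5 0.2 -0.5 0 0" --pt "0.5 0.39 -0.97 0 0" --pt "0.5 0.39 -0.97 0 0" --pt "0.5 0.39 -0.97 0 0" --pt "0.5 0.39 -0.97 0 0" --pt "0.5 0.39 -0.97 0 0" --pt "0.5 0.39 -0.97 0 0" --pt "0.5 0.39 -0.97 0 0" --pt "0.5 0.39 -0.97 0 0" --pt "0.5 0.39 -0.97 0 0" --pt "0.5 0.39 -0.97 0 0" --pt "0.5 0.39 -0.97 0 0" --pt "0.5 0.39 -0.97 0 0" --pt "0.5 0.39 -0.97 0 0" --pt "0.5 0.39 -0.97 0 0" --pt "0.5 0.39 -0.97 0 0" --pt "0.5 0.39 -0.97 0 0" --pt "0.5 0.2 -0.5 0 0" --pt "0.5 0 0 0 0" --pt "0.5 0 0 0 0"

```text
time_s: 1.77
tool_pos: [0.506, 0.1605, 0.2311]
tcp_rot: [-0.684, -3.066, 0.0]
wrist_force: [-0.8, 0.2, -0.3]
grip_width: 0.499
finger_force: 0.0
```

```bash
python3 - <<'E'
from h import *
s=env.observe();im,d=env.camera("wrist");p=env.camera_params("wrist")
print(s["time_s"],s["tool_pos"],s["tcp_rot"],s["joint_pos"],p)
cv2.imwrite("pics/w0.png",im[...,::-1]);np.savez("w0.npz",im=im,d=d,pos=s["tool_pos"],rot=s["tcp_rot"])
E
```

```text
1.7667 [0.50602665 0.16051043 0.23113271] [-6.84054655e-01 -3.06595857e+00  2.75807772e-04] [-0.42916366  0.36803665  0.02023945  2.04377987 -0.01092483  0.73018013
  0.72962415] {'fx': 309.70691628693146, 'fy': 309.70691628693146, 'cx': 323.8758429469349, 'cy': 200.24329052620834, 'T_tool_cam': array([[-7.29440381e-05, -9.56754292e-01, -2.90897267e-01,
         7.46623888e-02],
       [ 9.99999918e-01,  4.58017240e-05, -4.01396099e-04,
         9.14048420e-04],
       [ 3.97361036e-04, -2.90897273e-01,  9.56754210e-01,
        -1.42909662e-01],
       [ 0.00000000e+00,  0.00000000e+00,  0.00000000e+00,
         1.00000000e+00]])}
```

View pics/w0.png

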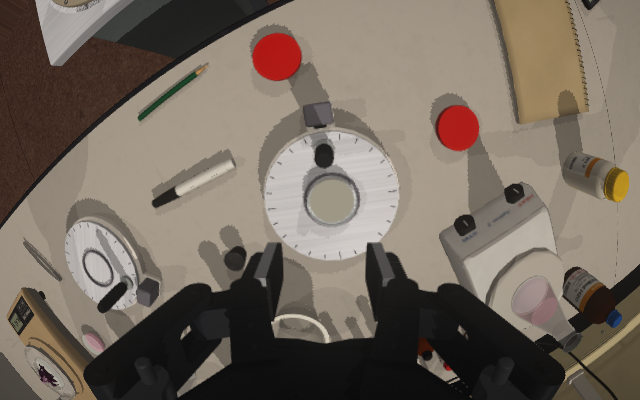

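Wrist view: the disc is centred near (331,194), the dish is at (331,200) and the handle top is at (324,155), beside the reader at (318,114). I'll cast these pixels onto their planes.

```bash
cat >> h.py <<'E'
def wray(uv,z,pos,rot):
    p=env.camera_params("wrist");T=np.array(p["T_tool_cam"]);x=np.array([uv[0]-p["cx"],uv[1]-p["cy"]])/p["fx"]
    th=np.hypot(*x);r=np.array([*(x/max(th,1e-9)*np.sin(th)),np.cos(th)])
    R,_=cv2.Rodrigues(np.array(rot,float));C=R@T[:3,3]+pos;g=R@T[:3,:3]@r
    return C+g*(z-C[2])/g[2]
E
python3 - <<'E'
from h import *
z=np.load("w0.npz");im,pos,rot=z["im"],z["pos"],z["rot"]
hsv=cv2.cvtColor(im,cv2.COLOR_RGB2HSV)
def blob(m,at):
    c=cv2.findContours(m.astype(np.uint8),0,1)[0];return max((k for k in c if cv2.pointPolygonTest(cv2.convexHull(k),at,True)>-4),key=cv2.contourArea)
yy,xx=np.mgrid[:400,:640];near=np.hypot(xx-331,yy-194)<80
m=near&(hsv[...,1]<22)&(hsv[...,2]>140)
k=blob(m,(331,235))
def fitc(k,zz):
    q=np.array([wray(a,zz,pos,rot)[:2] for a in k.reshape(-1,2)])
    for _ in range(8):
        A=np.c_[2*q,np.ones(len(q))];s=np.linalg.lstsq(A,(q**2).sum(1),rcond=None)[0]
        R=np.sqrt(s[2]+s[0]**2+s[1]**2);e=np.hypot(*(q-s[:2]).T)-R
        keep=abs(e)<max(.002,2*e.std());q=q[keep]
    return s[:2],R,len(q),e.std()
print("disc",fitc(cv2.convexHull(k),.028),cv2.boundingRect(k))
m=near&(hsv[...,1]>28)&(hsv[...,2]>120)&(np.hypot(xx-331,yy-200)<30)
k=blob(m,(331,200));print("dish",fitc(k,.043),cv2.boundingRect(k))
m=near&(im.max(-1)<60)&(np.hypot(xx-324,yy-157)<20)
k=blob(m,(324,155));print("handle",cv2.boundingRect(k))
x,y,w,h=cv2.boundingRect(k)
top=k.reshape(-1,2);e=cv2.minEnclosingCircle(k);print(e)
for v in (y+w/2,y+h-w/2): print((x+w/2-.5,v),wray((x+w/2-.5,v),.105,pos,rot),wray((x+w/2-.5,v),.04,pos,rot))
print("reader top",wray((318,108),.048,pos,rot))
E
```

```text
disc (array([0.53657215, 0.15658432]), np.float64(0.07935395048095863), 54, np.float64(0.00015996819851237553)) (264, 131, 135, 129)
dish (array([0.53348646, 0.15773528]), np.float64(0.0242744572913722), 122, np.float64(0.0005275708167044686)) (310, 178, 44, 44)
handle (315, 144, 19, 24)
((323.5, 155.4130401611328), 11.68374252319336)
(324.0, 153.5) [0.47416966 0.17644757 0.105     ] [0.48269654 0.17242679 0.04      ]
(324.0, 158.5) [0.47819395 0.17455779 0.105     ] [0.48769303 0.17008047 0.04      ]
reader top [0.43533515 0.18779388 0.048     ]
```

>>> servo_tool --pt "0.6 -0.45 0.225 0 0" --pt "0.6 -0.45 0.225 0 0" --pt "0.6 0 0 0 0" --pt "0.6 0 0 -0.7 0" --pt "0.6 0 0 -0.9 0" --pt "0.6 0 0 -0.9 0" --pt "0.6 0 0 -0.9 0" --pt "0.6 0 0 -0.9 0" --pt "0.6 0 0 -0.9 0" --pt "0.6 0 0 -0.37 0" --pt "0.6 0 0 0 0" --pt "0.6 0 0 0 0"

```text
time_s: 2.82
tool_pos: [0.4779, 0.1757, 0.064]
tcp_rot: [-0.678, -3.066, 0.001]
wrist_force: [0.8, -0.3, 0.2]
grip_width: 0.601
finger_force: 0.0
```

```bash
python3 - <<'E'
from h import *
s=env.observe();im,d=env.camera("wrist")
cv2.imwrite("pics/w1.png",im[...,::-1])
E
```

```text
(no output)
```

View pics/w1.png

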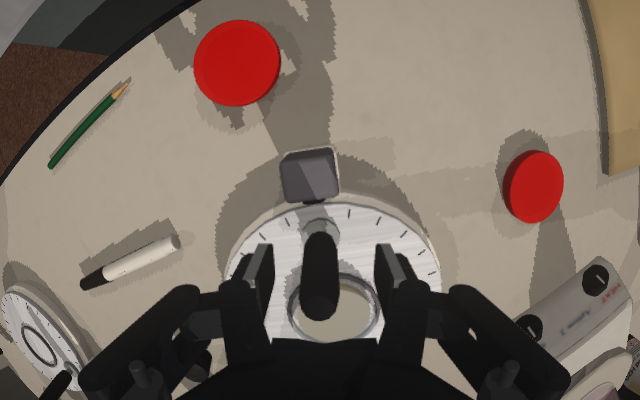

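The handle, at (319,280), stands midway between the pads at (262,260) and (388,262), so I'll close.

>>> servo_tool --pt "0 0 0 0 0" --pt "0 0 0 0 0" --pt "0 0 0 0 0" --pt "0 0 0 0 0" --pt "0 0 0 0 0" --pt "0 0 0 0 0"

```text
time_s: 3.37
tool_pos: [0.4792, 0.175, 0.0654]
tcp_rot: [0.681, 3.066, 0.002]
wrist_force: [-2.0, -0.3, 9.4]
grip_width: 0.193
finger_force: 58.3
```

```bash
cat > plan.py <<'E'
import sys,json,numpy as np
from h import env
c=np.array([.5365,.1566]);a0,a1,n=map(float,sys.argv[1:4])   # from/to deg of turn, rows
s=env.observe()["tool_pos"][:2]-c;print(np.hypot(*s),np.degrees(np.arctan2(s[1],s[0])))
ph=np.radians(163.5+np.linspace(a0,a1,int(n)+1));q=np.round(.06*np.c_[np.cos(ph),np.sin(ph)]/.03,2)
print(json.dumps([[0,*map(float,np.round(r,2)),0,0] for r in np.diff(q,axis=0)]))
E
python3 plan.py 0 90 18; python3 plan.py 90 180 18; python3 plan.py 180 270 18; python3 plan.py 270 360 18
```

```text
0.060154049822112574 162.15002079517754
[[0, -0.04, -0.17, 0, 0], [0, -0.03, -0.17, 0, 0], [0, -0.01, -0.18, 0, 0], [0, 0.0, -0.17, 0, 0], [0, 0.02, -0.18, 0, 0], [0, 0.04, -0.17, 0, 0], [0, 0.04, -0.16, 0, 0], [0, 0.07, -0.17, 0, 0], [0, 0.07, -0.15, 0, 0], [0, 0.09, -0.15, 0, 0], [0, 0.1, -0.15, 0, 0], [0, 0.12, -0.13, 0, 0], [0, 0.12, -0.12, 0, 0], [0, 0.14, -0.11, 0, 0], [0, 0.15, -0.1, 0, 0], [0, 0.15, -0.08, 0, 0], [0, 0.16, -0.07, 0, 0], [0, 0.16, -0.06, 0, 0]]
0.060154049822112574 162.15002079517754
[[0, 0.17, -0.04, 0, 0], [0, 0.17, -0.03, 0, 0], [0, 0.18, -0.01, 0, 0], [0, 0.17, 0.0, 0, 0], [0, 0.18, 0.02, 0, 0], [0, 0.17, 0.04, 0, 0], [0, 0.16, 0.04, 0, 0], [0, 0.17, 0.07, 0, 0], [0, 0.15, 0.07, 0, 0], [0, 0.15, 0.09, 0, 0], [0, 0.15, 0.1, 0, 0], [0, 0.13, 0.12, 0, 0], [0, 0.12, 0.12, 0, 0], [0, 0.11, 0.14, 0, 0], [0, 0.1, 0.15, 0, 0], [0, 0.08, 0.15, 0, 0], [0, 0.07, 0.16, 0, 0], [0, 0.06, 0.16, 0, 0]]
0.060154049822112574 162.15002079517754
[[0, 0.04, 0.17, 0, 0], [0, 0.03, 0.17, 0, 0], [0, 0.01, 0.18, 0, 0], [0, 0.0, 0.17, 0, 0], [0, -0.02, 0.18, 0, 0], [0, -0.04, 0.17, 0, 0], [0, -0.04, 0.16, 0, 0], [0, -0.07, 0.17, 0, 0], [0, -0.07, 0.15, 0, 0], [0, -0.09, 0.15, 0, 0], [0, -0.1, 0.15, 0, 0], [0, -0.12, 0.13, 0, 0], [0, -0.12, 0.12, 0, 0], [0, -0.14, 0.11, 0, 0], [0, -0.15, 0.1, 0, 0], [0, -0.15, 0.08, 0, 0], [0, -0.16, 0.07, 0, 0], [0, -0.16, 0.06, 0, 0]]
0.060154049822112574 162.15002079517754
[[0, -0.17, 0.04, 0, 0], [0, -0.17, 0.03, 0, 0], [0, -0.18, 0.01, 0, 0], [0, -0.17, 0.0, 0, 0], [0, -0.18, -0.02, 0, 0], [0, -0.17, -0.04, 0, 0], [0, -0.16, -0.04, 0, 0], [0, -0.17, -0.07, 0, 0], [0, -0.15, -0.07, 0, 0], [0, -0.15, -0.09, 0, 0], [0, -0.15, -0.1, 0, 0], [0, -0.13, -0.12, 0, 0], [0, -0.12, -0.12, 0, 0], [0, -0.11, -0.14, 0, 0], [0, -0.1, -0.15, 0, 0], [0, -0.08, -0.15, 0, 0], [0, -0.07, -0.16, 0, 0], [0, -0.06, -0.16, 0, 0]]
```

>>> servo_tool --pt "0 -0.04 -0.17 0 0" --pt "0 -0.03 -0.17 0 0" --pt "0 -0.01 -0.18 0 0" --pt "0 0.0 -0.17 0 0" --pt "0 0.02 -0.18 0 0" --pt "0 0.04 -0.17 0 0" --pt "0 0.04 -0.16 0 0" --pt "0 0.07 -0.17 0 0" --pt "0 0.07 -0.15 0 0" --pt "0 0.09 -0.15 0 0" --pt "0 0.1 -0.15 0 0" --pt "0 0.12 -0.13 0 0" --pt "0 0.12 -0.12 0 0" --pt "0 0.14 -0.11 0 0" --pt "0 0.15 -0.1 0 0" --pt "0 0.15 -0.08 0 0" --pt "0 0.16 -0.07 0 0" --pt "0 0.16 -0.06 0 0" --pt "0 0 0 0 0"

```text
time_s: 4.95
tool_pos: [0.5203, 0.0983, 0.0654]
tcp_rot: [0.684, 3.065, -0.001]
wrist_force: [-1.3, -5.9, 10.3]
grip_width: 0.193
finger_force: 58.7
```

```bash
python3 plan.py 0 1 1
```

```text
0.06053242536434466 -105.5475161169986
[[0, -0.01, -0.04, 0, 0]]
```

>>> servo_tool --pt "0 0.17 -0.04 0 0" --pt "0 0.17 -0.03 0 0" --pt "0 0.18 -0.01 0 0" --pt "0 0.17 0.0 0 0" --pt "0 0.18 0.02 0 0" --pt "0 0.17 0.04 0 0" --pt "0 0.16 0.04 0 0" --pt "0 0.17 0.07 0 0" --pt "0 0.15 0.07 0 0" --pt "0 0.15 0.09 0 0" --pt "0 0.15 0.1 0 0" --pt "0 0.13 0.12 0 0" --pt "0 0.12 0.12 0 0" --pt "0 0.11 0.14 0 0" --pt "0 0.1 0.15 0 0" --pt "0 0.08 0.15 0 0" --pt "0 0.07 0.16 0 0" --pt "0 0.06 0.16 0 0" --pt "0 0 0 0 0"

```text
time_s: 6.53
tool_pos: [0.5945, 0.1419, 0.0654]
tcp_rot: [0.679, 3.066, 0.002]
wrist_force: [-1.8, 2.1, 6.4]
grip_width: 0.196
finger_force: 58.5
```

```bash
python3 plan.py 0 1 1
```

```text
0.05981191226662541 -14.188451765545901
[[0, -0.01, -0.04, 0, 0]]
```

>>> servo_tool --pt "0 0.04 0.17 0 0" --pt "0 0.03 0.17 0 0" --pt "0 0.01 0.18 0 0" --pt "0 0.0 0.17 0 0" --pt "0 -0.02 0.18 0 0" --pt "0 -0.04 0.17 0 0" --pt "0 -0.04 0.16 0 0" --pt "0 -0.07 0.17 0 0" --pt "0 -0.07 0.15 0 0" --pt "0 -0.09 0.15 0 0" --pt "0 -0.1 0.15 0 0" --pt "0 -0.12 0.13 0 0" --pt "0 -0.12 0.12 0 0" --pt "0 -0.14 0.11 0 0" --pt "0 -0.15 0.1 0 0" --pt "0 -0.15 0.08 0 0" --pt "0 -0.16 0.07 0 0" --pt "0 -0.16 0.06 0 0" --pt "0 0 0 0 0"

```text
time_s: 8.12
tool_pos: [0.5528, 0.2138, 0.0654]
tcp_rot: [0.682, 3.067, -0.002]
wrist_force: [-2.3, -6.0, 7.8]
grip_width: 0.194
finger_force: 59.0
```

```bash
python3 plan.py 0 1 1
```

```text
0.05951856945948892 74.1297412045502
[[0, -0.01, -0.04, 0, 0]]
```

>>> servo_tool --pt "0 -0.17 0.04 0 0" --pt "0 -0.17 0.03 0 0" --pt "0 -0.18 0.01 0 0" --pt "0 -0.17 0.0 0 0" --pt "0 -0.18 -0.02 0 0" --pt "0 -0.17 -0.04 0 0" --pt "0 -0.16 -0.04 0 0" --pt "0 -0.17 -0.07 0 0" --pt "0 -0.15 -0.07 0 0" --pt "0 -0.15 -0.09 0 0" --pt "0 -0.15 -0.1 0 0" --pt "0 -0.13 -0.12 0 0" --pt "0 -0.12 -0.12 0 0" --pt "0 -0.11 -0.14 0 0" --pt "0 -0.1 -0.15 0 0" --pt "0 -0.08 -0.15 0 0" --pt "0 -0.07 -0.16 0 0" --pt "0 -0.06 -0.16 0 0" --pt "0 0 0 0 0" --pt "0 0 0 0 0"

```text
time_s: 9.78
tool_pos: [0.4791, 0.1749, 0.0654]
tcp_rot: [0.681, 3.066, 0.002]
wrist_force: [-0.6, -0.9, 10.5]
grip_width: 0.194
finger_force: 59.3
```

```bash
python3 plan.py 0 1 1
```

```text
0.06020319389613177 162.3352792532988
[[0, -0.01, -0.04, 0, 0]]
```

It's back at the starting point. Release and rise.

>>> servo_tool --pt "0.6 0 0 0 0" --pt "0.6 0 0 0 0" --pt "0.6 0 0 0 0" --pt "0.6 0 0 0 0" --pt "0.6 0 0 0.3 0" --pt "0.6 0 0 0.6 0" --pt "0.6 0 0 0.9 0" --pt "0.6 0 0 0.9 0" --pt "0.6 0 0 0.9 0" --pt "0.6 0 0 0.9 0" --pt "0.6 0 0 0.5 0" --pt "0.6 0 0 0 0" --pt "0.6 0 0 0 0" --pt "0.6 0 0 0 0"

```text
time_s: 10.95
tool_pos: [0.4784, 0.1746, 0.2138]
tcp_rot: [-0.68, -3.067, 0.001]
wrist_force: [-0.1, 0.3, 0.2]
grip_width: 0.601
finger_force: 0.0
```

```bash
python3 - <<'E'
from h import *
im,d=env.camera("wrist");cv2.imwrite("pics/w2.png",im[...,::-1])
E
```

```text
(no output)
```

View pics/w2.png

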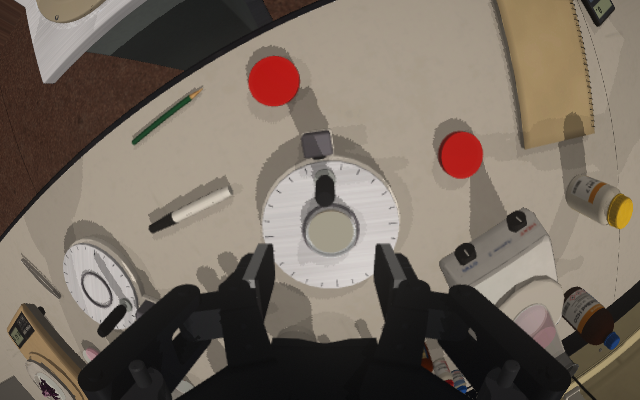

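The handle at (325,190) is back beside the reader at (317,145). The dish is seated at (331,231), the other turntable is unmoved, and the gripper is clear.

```bash
python3 -c "
from plant import env
print(env.hand_in())"
```

```text
the job is handed in; nothing more can be done
None
```

I turned the loaded turntable one full turn anticlockwise, released the handle beside the reader head with the dish still in its seat and the other turntable untouched, and handed the job in at about 11 s; no verdict was returned.

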